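# Shut the flushing water in the bench valve box

## Task

The engine has been flushed: slide the aluminium cover of the green valve box fully aside onto the fixed deck by pushing its wooden bar, then push the red valve lever shut, a quarter turn clockwise as seen from above until it meets its stop. Use only pushes with the fingers: grip and lift nothing, leave the blue lever as it is and the other things on the bench where they stand. Leave the cover slid aside, so that the shut valve can be seen.

Things in the scene. Friction and masses are not known exactly. Their poses are not given: they have to be found in the camera images.
- box: Green steel valve box fixed to the bench, 306 (x) x 386 (y) x 112 mm, turned at most 0.35 rad. Origin: centre of its underside, on the bench. Along both x sides guides (inner faces at x = +-147 mm, tops at z = 112 mm) lead the cover along y between end stops (inner faces at y = +-187 mm, tops at z = 101 mm).
- well (a point): Centre of the mouth of the box's open well, 95 mm above the bench, at box y = +92 mm; axes as the box's. The well is 270 mm (x) x 170 mm (y), floor 3 mm above the bench, and holds the two valves. The other half of the box, to -y of it, is a fixed deck, its top also at 95 mm, onto which the cover slides.
- cover: Loose aluminium cover plate, 289 (x) x 186 (y) x 6 mm, 0.4 to 0.85 kg, lying in the guides 95 mm above the bench. Origin: centre of its underside; axes as the box's. It hides the well at the start (origin at box y = +75 to +91 mm), slides to the box's -y against 2 to 8 N of friction, and is fully aside at box y = -94 mm, at its stop.
- bar (a point): Centre of the dark wooden push bar that stands on the cover, 112 mm above the bench: 130 mm (x) x 14 mm (y) x 22 mm high, from 101 to 123 mm above the bench, 45 mm to +y of the cover's origin. It is pushed on its +y face.
- red_stem (a point): Pivot (vertical stem) of the valve with the red lever, at mid-height of the lever, 72 mm above the bench. It stands in the well at box y = 72 mm, at box x = -70 or +40 mm (the blue valve has the other place), hidden by the cover at the start.
- red_tip (a point): Far end of the red lever, 82 mm from the pivot, 72 mm above the bench. The lever is a plastic-sleeved bar 18 mm wide from 26 to 82 mm from the pivot, from 64 to 80 mm above the bench; below it lie pipe and valve body, tops at 50 mm (nut at the pivot 58 mm). It is pushed on its side, about 60 mm from the pivot.
- red_lever (a joint): Angle of the red lever: 0 = in line with its pipe, pointing to the box's +y (fully open); grows as it turns clockwise seen from above; 1.571 = pointing to the box's +x, against its stop (shut). It starts between 0 and 0.3, needs about 0.3 N m to turn and stays where it is left.
- blue_stem (a point): Pivot of the valve with the blue lever, alike to the red one: 72 mm above the bench, in the other of the two places.
- blue_tip (a point): Far end of the blue lever, 82 mm from its pivot, 72 mm above the bench; same shape as the red lever.
- blue_lever (a joint): Angle of the blue lever, as for the red one; starts between 0 and 0.2 (open) and is to stay there.
- socket: Bystander: red plastic spark plug socket standing upright, 28 mm across, 66 mm tall; origin at the centre of its foot.
- cup: Bystander: tin cup, 74 mm across the rim, 60 mm tall, holding the two brass shear pins; origin at the centre of its foot.
- cap: Bystander: chipped grey cast-aluminium gearcase cap, lying flange down, about 110 mm across its three bolt ears, 40 mm tall; origin at the centre of its underside.
- gauge: Bystander: steel feeler gauge folded shut, 96 x 16 x 14 mm, lying flat along its own x; origin at the centre of its underside.
- muffs: Bystander: flushing muffs (two black rubber cups on a steel spring bow), about 200 x 110 x 96 mm; origin on the bench under their middle.
- oil: Bystander: dark grey oil bottle standing upright, 64 mm across, 170 mm tall; origin at the centre of its foot.

How it is judged:
By the outcome, as a careful person would: the job done as asked, in the order asked, and still so for the second after the job is handed in, with the robot touching nothing.
It also fails if it takes over 48 s, if anything falls off the work surface, if the arm or the gripper's body presses on something with over 40 N, if the wrist force passes 120 N, or if a joint passes its speed limit or range.

## Robot

A 6-joint arm with a two-finger parallel gripper is mounted at the origin on the work surface. World frame = base frame: x ahead of the robot, y to its left, z up, the work surface at z = 0. Lengths are in m, angles in rad, forces in N, time in s.
With the tool pointing down it reaches from about 0.325 to 0.775 m from the base axis. Payload 5.5 kg.
Tool frame: the origin (TCP) lies at the very end of the fingers, on their centre line; the grasp point (between the pads) lies 19 mm behind it (env.grip_point_offset is the z of the grasp point in the tool frame, in m); z points along the fingers, y is the direction in which the jaws open and shut (so a half turn about z gives the same grasp; the last joint's range is limited). The gripper opens to 85 mm and grips with 20 to 120 N. Pads are 22 mm wide; open, the fingers measure 114 mm over their backs; the gripper's body (76 mm by 85 mm) begins 54 mm behind the grasp point. The pads swing forward as they close: fully open they stand 13 mm farther back than shut.
Start: joints at [-1.223, 0.091, 1.231, -0, 1.82, -0.057], TCP at [0.236, -0.552, 0.231] pointing down, gripper open.
Joint ranges: [-2.87, 2.87], [-0.86, 2.18], [0.17, 2.46], [-1.51, 4.65], [0.06, 2.69], [-2.65, 2.65]. Speed limits (rad/s): [2.57, 2.57, 3.01, 3.14, 3.14, 3.14].

## Interface

Orientations are given as a unit quaternion [w, x, y, z].
In Python, from plant import env, claw, planner, snapshot, camera_params, get_time, get_qpos, get_dq, get_effort, get_ee_pos, get_tcp_rot, get_ft_force, get_wrist_torque, get_gripper_width gives the robot as it stands. Calls block until the motion is done:
- env.move_ptp(position, orientation): joint-space move of the TCP to a pose.
- env.movel(position, velocity=0.15, ori=None): straight line of the TCP; ori=None keeps the orientation; velocity is the mean speed in m/s.
- env.goto_joints(angles): joint-space move.
- claw.grip(opening, newtons=None): finger opening in m; newtons is the grip in N (None keeps the last); returns when the fingers have stopped.
- env.pause(seconds).
- planner.inverse_kinematics(position, orientation): joint angles nearest the present ones, or None.
- snapshot(name): name is "scene" or "top"; returns (picture, depth): 400x640x3 uint8, red, green, blue; 400x640 float32, m along the optical axis (not along the pixel's ray), 0 where there is no reading.
- camera_params(name): a dict with "mtx" (3x3 intrinsics, pixels), "dist_coeffs" ([k1, k2, p1, p2, k3] as OpenCV has them; the pictures are not rectified), "R" (3x3) and "t" (3): a world point X has camera coordinates R X + t. Camera axes: x right, y down, z forward; pixel columns grow to the right and rows downward; lengths in m; the calibration is good to about 2 mm. A picture is of the moment at which its call begins. camera_params takes no time and is no camera call.
A pose or a line that the arm cannot do raises env.IKError and nothing moves.
- env.hand_in(): hands the job in, once; it reports no verdict.
Readings, each from a call of its own:
- get_time(): time.
- get_qpos(): joint angles.
- get_dq(): joint speeds.
- get_effort(): joint torques, N m.
- get_ee_pos(): TCP position.
- get_tcp_rot(): TCP orientation.
- get_ft_force(): force on the tool from outside, world axes, zero at the start.
- get_wrist_torque(): the same for the moment, N m.
- get_gripper_width(): finger opening in m.
Only numpy, scipy, OpenCV 4.12 (cv2) and the standard library are available. Lean on these libraries where they do the work, as an engineer would, in place of code of your own. Each camera call takes 0.05 s, during which the arm holds its last target.

## Working session

There is one attempt and no reset: what is moved stays moved. The work goes in short steps, each a Python script; the robot and the scene stay as the last script left them, time stands still between calls to the robot, and variables do not carry over. Pictures are saved under pics/ and viewed, and the job is handed in when it is done.

```bash
ls; mkdir -p pics
python3 - <<'E'
from plant import *
import cv2
for n in ["scene","top"]:
    p,d=snapshot(n); cv2.imwrite(f"pics/{n}0.png",p[:,:,::-1])
    import numpy as np; np.savez(f"pics/{n}0.npz",p=p,d=d)
    c=camera_params(n); print(n,c)
print(get_time(),get_gripper_width(),get_tcp_rot(),env.grip_point_offset)
E
```

```text
pics
scene {'mtx': array([[470.10561797,   0.        , 321.31284102],
       [  0.        , 470.10561797, 209.52480098],
       [  0.        ,   0.        ,   1.        ]]), 'dist_coeffs': array([-0.13834724,  0.        ,  0.        ,  0.        ,  0.        ]), 'R': array([[-0.0819603 ,  0.99631279, -0.0253639 ],
       [ 0.54069569,  0.0230721 , -0.8409018 ],
       [-0.83721603, -0.08263472, -0.54059303]]), 't': array([ 0.08203056, -0.22188264,  1.99258338])}
top {'mtx': array([[503.24844344,   0.        , 314.54369746],
       [  0.        , 503.24844344, 195.51391216],
       [  0.        ,   0.        ,   1.        ]]), 'dist_coeffs': array([0.02653801, 0.        , 0.        , 0.        , 0.        ]), 'R': array([[-0.00937032, -0.99995486,  0.00157115],
       [-0.9938322 ,  0.0091393 , -0.11051713],
       [ 0.11049779, -0.00259704, -0.99387298]]), 't': array([-0.00879031,  0.5813194 ,  1.74756963])}
0.1 0.08549427864955421 [-8.90961201e-04  9.79586220e-01  2.01022452e-01 -1.29165028e-04] -0.0187
```

View pics/scene0.png

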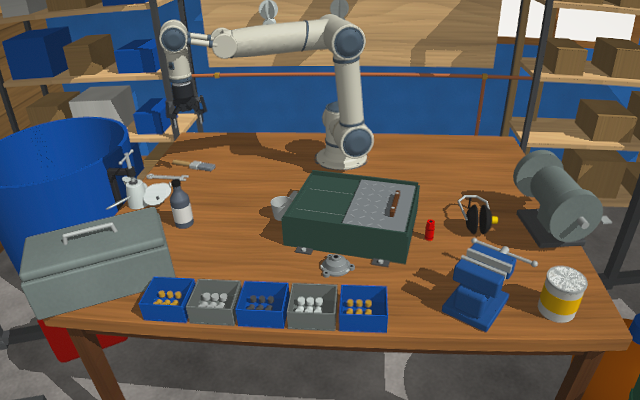

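View pics/top0.png

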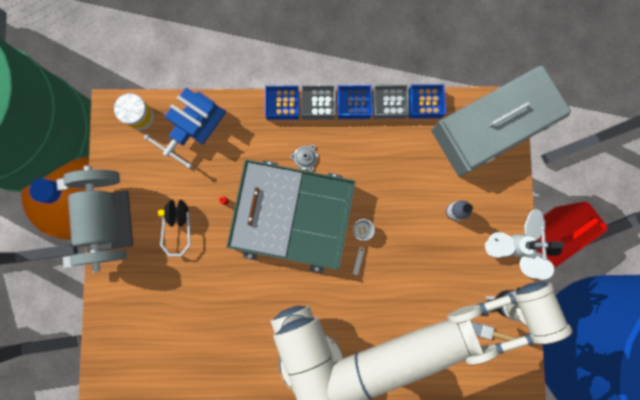

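The top view shows the box at about (292, 215), with the cover and its bar on the left half (bar about (254, 206)). The deck is to the right. The socket is at (224, 200), the cap at (305, 156), the cup at (364, 230) and the gauge at (358, 261). Next I'll measure the box.

```bash
cat > h.py <<'E'
import numpy as np, cv2
from plant import camera_params
def rays(n,uv):
    c=camera_params(n); uv=np.asarray(uv,float).reshape(-1,1,2)
    x=cv2.undistortPoints(uv,c["mtx"],c["dist_coeffs"]).reshape(-1,2)
    return np.c_[x,np.ones(len(x))]@c["R"], -c["R"].T@c["t"]
def onz(n,uv,z):
    d,o=rays(n,uv); return o+d*((z-o[2])/d[:,2])[:,None]
def cloud(n,depth):
    h,w=depth.shape; u,v=np.meshgrid(np.arange(w),np.arange(h))
    d,o=rays(n,np.c_[u.ravel(),v.ravel()]); return (o+d*depth.reshape(-1,1)).reshape(h,w,3)
def proj(n,X):
    c=camera_params(n)
    return cv2.projectPoints(np.asarray(X,float).reshape(-1,1,3),cv2.Rodrigues(c["R"])[0],c["t"],c["mtx"],c["dist_coeffs"])[0].reshape(-1,2)
E
python3 - <<'E'
from h import *
f=np.load("pics/top0.npz");P=cloud("top",f["d"]);p=f["p"]
m=(P[...,2]>.085)&(P[...,2]<.135)&(f["d"]>0)
m[:150]=0;m[280:]=0;m[:,:225]=0;m[:,365:]=0
m=m.astype(np.uint8)
cs,_=cv2.findContours(m,0,2);c=max(cs,key=cv2.contourArea);mm=cv2.drawContours(m*0,[c],-1,1,-1)&m
pts=P[mm>0]; print("z pct",np.percentile(pts[:,2],[5,25,50,75,95]))
print(cv2.minAreaRect(pts[:,:2].astype(np.float32)))
# wood bar
hsv=cv2.cvtColor(p,cv2.COLOR_RGB2HSV)
for y in range(180,232,6): print([tuple(p[y,x]) for x in range(246,264,3)])
z=P[...,2]; print(np.round(z[206,240:275]*1000))
z2=np.where(mm>0,z,np.nan)
v=p[180:285,215:385]; cv2.imwrite("pics/zoom0.png",cv2.resize(p[145:285,210:390,::-1],None,fx=4,fy=4,interpolation=cv2.INTER_CUBIC))
f=np.load("pics/scene0.npz");cv2.imwrite("pics/zoom0s.png",cv2.resize(f["p"][160:290,260:460,::-1],None,fx=4,fy=4,interpolation=cv2.INTER_CUBIC))
E
```

```text
z pct [0.08962444 0.09437838 0.09809549 0.10202546 0.10995435]
((0.5137081146240234, 0.06693004071712494), (0.3871702253818512, 0.3069083094596863), 78.42896270751953)
[(np.uint8(153), np.uint8(162), np.uint8(170)), (np.uint8(155), np.uint8(164), np.uint8(172)), (np.uint8(156), np.uint8(164), np.uint8(173)), (np.uint8(156), np.uint8(165), np.uint8(173)), (np.uint8(156), np.uint8(164), np.uint8(173)), (np.uint8(156), np.uint8(163), np.uint8(172))]
[(np.uint8(156), np.uint8(164), np.uint8(173)), (np.uint8(157), np.uint8(165), np.uint8(174)), (np.uint8(156), np.uint8(164), np.uint8(173)), (np.uint8(149), np.uint8(150), np.uint8(155)), (np.uint8(149), np.uint8(156), np.uint8(162)), (np.uint8(156), np.uint8(166), np.uint8(172))]
[(np.uint8(156), np.uint8(165), np.uint8(173)), (np.uint8(157), np.uint8(166), np.uint8(174)), (np.uint8(153), np.uint8(159), np.uint8(165)), (np.uint8(184), np.uint8(183), np.uint8(180)), (np.uint8(89), np.uint8(84), np.uint8(83)), (np.uint8(98), np.uint8(102), np.uint8(107))]
[(np.uint8(158), np.uint8(166), np.uint8(174)), (np.uint8(158), np.uint8(166), np.uint8
[... 1064 characters left out ...]
8(160)), (np.uint8(115), np.uint8(79), np.uint8(58)), (np.uint8(84), np.uint8(79), np.uint8(80)), (np.uint8(101), np.uint8(105), np.uint8(109)), (np.uint8(158), np.uint8(165), np.uint8(172)), (np.uint8(163), np.uint8(171), np.uint8(178))]
[(np.uint8(159), np.uint8(168), np.uint8(175)), (np.uint8(158), np.uint8(166), np.uint8(174)), (np.uint8(154), np.uint8(161), np.uint8(168)), (np.uint8(146), np.uint8(153), np.uint8(160)), (np.uint8(158), np.uint8(166), np.uint8(173)), (np.uint8(159), np.uint8(168), np.uint8(175))]
[102.  97.  96. 101.  98.  97. 103.  97. 104.  96.  92. 124. 126. 117.
 119. 108.  97.  99. 102. 105. 103. 103. 102. 103. 100. 100.  99. 104.
 101. 100. 101.  99. 101. 100. 103.]
```

View pics/zoom0.png

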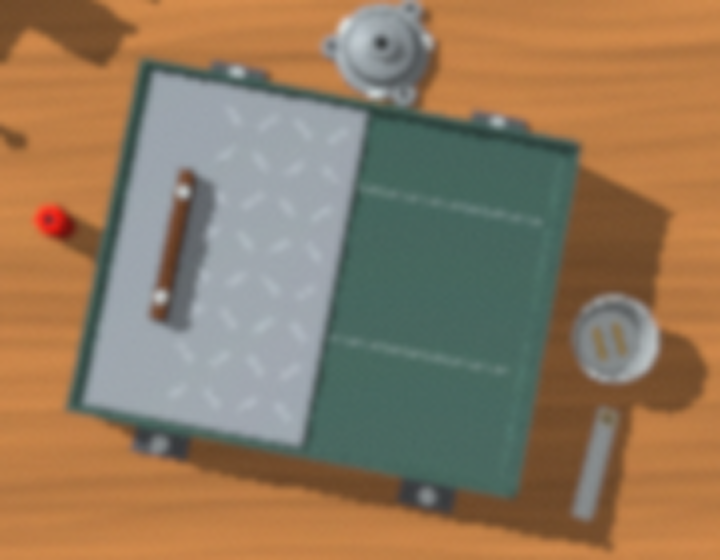

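View pics/zoom0s.png

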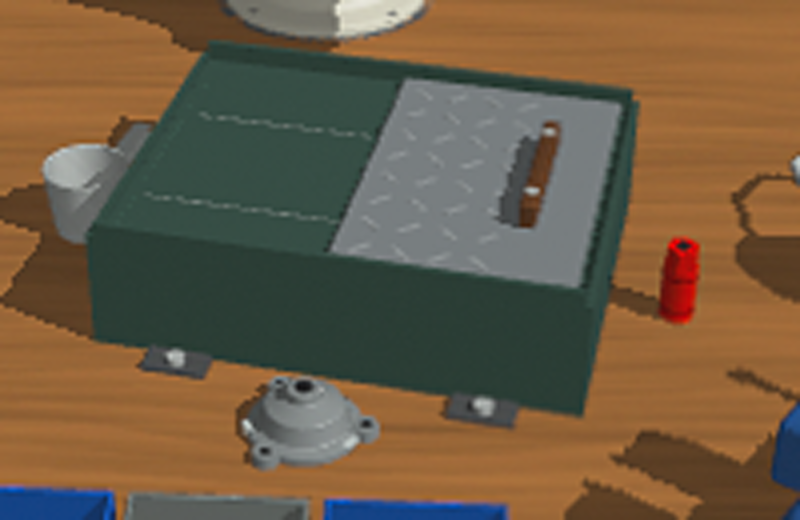

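```bash
cat >> h.py <<'E'
YAW=np.deg2rad(78.43-90); C=np.array([0.5137,0.0669])
ex=np.array([np.cos(YAW),np.sin(YAW)]); ey=np.array([-ex[1],ex[0]])
def tobox(X): X=np.atleast_2d(X); q=X[:,:2]-C; return np.c_[q@ex,q@ey]
def tow(bx,by,z): return np.r_[C+bx*ex+by*ey,z]
E
python3 - <<'E'
from h import *
z=np.array([[145,60],[72,408],[518,495],[580,147]])/4+[210,145]-.4
for n,zz in (("guide corners",.112),): print(np.round(tobox(onz("top",z,zz)),4))
zs=np.array([[210,42],[635,93],[583,288],[92,228]])/4+[260,160]-.4
print(np.round(tobox(onz("scene",zs,.112)),4))
for n,x0,x1,y0,y1 in(("top",235,275,180,235),("scene",380,410,180,225)):
    p=np.load(f"pics/{n}0.npz")["p"].astype(int); m=((p[...,0]-p[...,2])>25).astype(np.uint8); 
    k=np.zeros_like(m);k[y0:y1,x0:x1]=m[y0:y1,x0:x1]
    ys,xs=np.nonzero(k); q=tobox(onz(n,np.c_[xs,ys],.123 if n=="top" else .115)); print(n,len(xs),np.round(q.mean(0),4),np.round(np.percentile(q,[2,98],axis=0),4))
E
```

```text
[[ 0.1496  0.1854]
 [-0.1501  0.1843]
 [-0.1496 -0.1941]
 [ 0.147  -0.1914]]
[[-0.1495 -0.1857]
 [-0.1475  0.1883]
 [ 0.1441  0.1838]
 [ 0.1566 -0.1841]]
top 198 [0.0182 0.1575] [[-0.0592  0.1231]
 [ 0.0734  0.2022]]
scene 114 [-0.0042  0.1315] [[-0.1522  0.1236]
 [ 0.077   0.1483]]
```

```bash
python3 - <<'E'
from h import *
for n,zz in(("top",.122),("scene",.116)):
    p=np.load(f"pics/{n}0.npz")["p"].astype(int)
    vv,uu=np.mgrid[:400,:640]; q=tobox(onz(n,np.c_[uu.ravel(),vv.ravel()],zz))
    m=((p[...,0]-p[...,2])>25).ravel()&(abs(q[:,0])<.1)&(q[:,1]>.08)&(q[:,1]<.165)
    w=q[m]; print(n,m.sum(),w.mean(0),np.percentile(w,[3,97],axis=0))
E
cat >> h.py <<'E'
from scipy.spatial.transform import Rotation as Rn
def quat(theta,flip=0):
    # tool x along push direction (cos t,-sin t) in box frame, z down
    d=np.cos(theta)*ex-np.sin(theta)*ey
    s=-1 if flip else 1
    x=np.r_[s*d,0]; z=np.array([0,0,-1.]); y=np.cross(z,x)
    q=Rn.from_matrix(np.c_[x,y,z]).as_quat(); return np.r_[q[3],q[:3]]
E
python3 - <<'E'
from h import *
from plant import *
for f in (0,1):
  for t,b in ((np.pi/2,(0,.16)),(0,(-.09,.13)),(0,(.02,.13)),(np.pi/2,(.1,.1))):
    print(f,round(t,2),np.round(planner.inverse_kinematics(tow(*b,.15),quat(t,f)),2), tow(*b,.15).round(3))
E
```

```text
top 110 [-0.00303373  0.12889825] [[-0.05962312  0.12315076]
 [ 0.05698394  0.13467914]]
scene 107 [0.00699088 0.13071723] [[-0.07042399  0.12401147]
 [ 0.07549852  0.13704444]]
0 1.57 [ 0.33  0.06  1.4  -0.    1.67 -2.61] [0.546 0.224 0.15 ]
0 0 [ 0.37 -0.18  1.64 -0.    1.68  2.14] [0.452 0.212 0.15 ]
0 0 [ 0.27  0.07  1.4  -0.    1.67  2.04] [0.559 0.19  0.15 ]Traceback (most recent call last):
  File "<stdin>", line 5, in <module>
    return _wrapfunc(a, 'round', decimals=decimals, out=out)
    return _wrapit(obj, method, *args, **kwds)
    result = getattr(arr, method)(*args, **kwds)
TypeError: unsupported operand type(s) for *: 'NoneType' and 'float'
```

The bar centre is at box (0, 0.130) in both views, so the cover origin is at about 0.085, inside the stated range. The half-turn tool orientation keeps joint 6 away from its limits. I'll push the cover now.

Run:
```python
from h import *
from plant import *
q=quat(np.pi/2,1)
env.movel(get_ee_pos()+[0,0,.07],.2)
env.move_ptp(tow(0,.161,.27),q)
claw.grip(0.0,20)
print(get_time(),get_ee_pos(),tobox(get_ee_pos()),get_gripper_width())
env.movel(tow(0,.161,.13),.15); env.movel(tow(0,.161,.109),.06)
print(get_time(),get_ft_force(),tobox(get_ee_pos()))
f0=get_ft_force()
for y in list(np.arange(.150,-.0151,-.015))+list(np.arange(-.018,-.05,-.003)):
    env.movel(tow(0,y,.109),.08)
    f=get_ft_force()-f0; b=tobox(get_ee_pos())[0]
    print(round(y,3),b.round(4),"fy",round(f[:2]@ey,1),"fx",round(f[:2]@ex,1),"fz",round(f[2],1))
    if f[:2]@ey>22: break
print(get_time())
```

```text
4.2917 [0.54596552 0.22465601 0.27003165] [[-3.04324113e-05  1.61021802e-01]] -6.961003724821264e-05
5.875 [-0.05851488  0.29697424  0.59090042] [[-0.00027439  0.16083217]]
0.15 [0.0003 0.1495] fy 0.0 fx -0.3 fz -1.1
0.135 [1.000e-04 1.344e-01] fy -0.2 fx 0.3 fz 0.1
0.12 [1.000e-04 1.195e-01] fy -0.9 fx 0.5 fz -0.3
0.105 [1.000e-04 1.045e-01] fy -0.3 fx 0.5 fz -1.1
0.09 [0.0001 0.0895] fy 0.2 fx -0.3 fz 0.1
0.075 [0.0001 0.0745] fy 1.0 fx 0.5 fz -0.5
0.06 [0.0001 0.0595] fy 0.5 fx 0.1 fz -0.5
0.045 [0.0001 0.0446] fy 0.5 fx -0.4 fz 0.1
0.03 [0.0001 0.0296] fy 0.5 fx -0.7 fz -0.3
0.015 [0.0001 0.0146] fy -0.6 fx -0.4 fz -0.8
0.0 [ 0.0001 -0.0004] fy -0.7 fx 0.0 fz -0.9
-0.015 [ 0.     -0.0154] fy 0.3 fx -0.1 fz -1.0
-0.018 [-0.    -0.018] fy 0.1 fx -0.7 fz -0.6
-0.021 [-0.    -0.021] fy 1.0 fx -0.3 fz -0.7
-0.024 [-0.     -0.0242] fy 1.8 fx 0.9 fz -0.1
-0.027 [ 0.     -0.0274] fy 0.5 fx -1.2 fz -0.7
-0.03 [ 0.     -0.0304] fy 0.7 fx -0.1 fz -0.1
-0.033 [-0.0001 -0.0326] fy 4.2 fx -0.5 fz -0.7
-0.036 [-0.0002 -0.0327] fy 14.3 fx 0.3 fz -1.7
-0.039 [-0.0001 -0.0328] fy 24.1 fx -0.6 fz -0.8
11.825
```

The push met firm resistance at tool y = -0.0327, and I expected the cover's stop at about -0.031. I'll back off, rise and look.

Run:
```python
from h import *
from plant import *
env.movel(tow(0,-.015,.112),.1)
env.movel(tow(0,.0,.32),.3)
env.move_ptp(tow(-0.02,-.30,.33),quat(np.pi/2,1))
for n in ["scene","top"]:
    p,d=snapshot(n); np.savez(f"pics/{n}1.npz",p=p,d=d)
    s=(slice(145,285),slice(210,390)) if n=="top" else (slice(160,290),slice(260,460))
    cv2.imwrite(f"pics/zoom1{n}.png",cv2.resize(np.ascontiguousarray(p[s][:,:,::-1]),None,fx=4,fy=4,interpolation=cv2.INTER_CUBIC))
    # red / blue at lever height
    vv,uu=np.mgrid[:400,:640]; b=tobox(onz(n,np.c_[uu.ravel(),vv.ravel()],.080)); h=cv2.cvtColor(p,cv2.COLOR_RGB2HSV).reshape(-1,3).astype(int)
    ins=(abs(b[:,0])<.13)&(b[:,1]>.02)&(b[:,1]<.17)&(h[:,1]>140)&(h[:,2]>50)
    for c,mm in (("red",(h[:,0]<8)|(h[:,0]>172)),("blue",(h[:,0]>100)&(h[:,0]<130))):
        w=b[ins&mm]
        if len(w)>10:
            print(n,c,len(w),w.mean(0).round(4)); r=cv2.minAreaRect(w.astype(np.float32)); print(r, cv2.boxPoints(r).round(4).tolist())
print(get_time())
```

```text
scene red 109 [0.0525 0.1278]
((0.05275201052427292, 0.12735851109027863), (0.05577342212200165, 0.03320828452706337), 87.25701904296875) [[0.03480000048875809, 0.10029999911785126], [0.06800000369548798, 0.09870000183582306], [0.07069999724626541, 0.15440000593662262], [0.03750000149011612, 0.15600000321865082]]
scene blue 96 [-0.051   0.1284]
((-0.05139968916773796, 0.12684059143066406), (0.05784289911389351, 0.034504614770412445), 78.0157241821289) [[-0.07429999858140945, 0.10209999978542328], [-0.04050000011920929, 0.0949999988079071], [-0.02850000001490116, 0.15150000154972076], [-0.062300000339746475, 0.15870000422000885]]
top red 97 [0.0417 0.1251]
((0.041347600519657135, 0.12609317898750305), (0.05552533268928528, 0.02178371511399746), 85.03565216064453) [[0.02810000069439411, 0.09939999878406525], [0.049800001084804535, 0.09749999642372131], [0.05460000038146973, 0.15279999375343323], [0.03290000185370445, 0.15469999611377716]]
top blue 76 [-0.0608  0.1257]
((-0.06089669093489647, 0.12482146918773651), (0.053077831864356995, 0.01721191592514515), 82.64234924316406) [[-0.07280000299215317, 0.09960000216960907], [-0.055799998342990875, 0.09740000218153], [-0.04899999871850014, 0.15000000596046448], [-0.06599999964237213, 0.15219999849796295]]
14.3083
```

View pics/zoom1top.png

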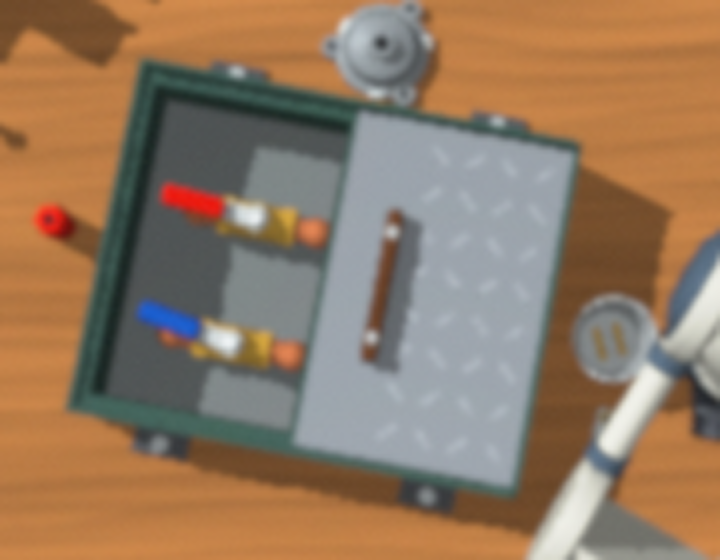

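View pics/zoom1scene.png

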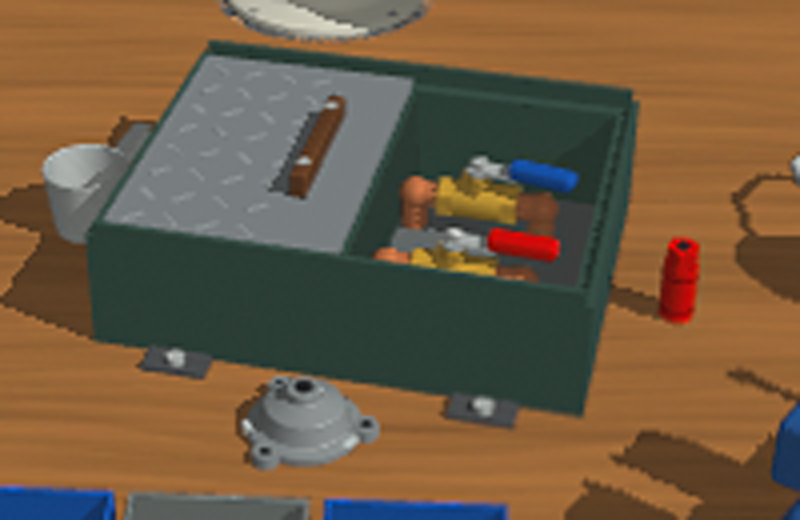

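The cover is against its stop and the well is open. The red lever is at the box x = +40 mm place (red sleeve around zoom (193, 200)), and blue is at -70 mm (around (170, 318)). Both point to roughly +y at small angles. I'll push red from the gap between them, turning the tool as the lever turns.

```bash
cat >> h.py <<'E'
PV=np.array([.040,.072])
def pose(t,r,off,z=.066):
    u=np.array([np.sin(t),np.cos(t)]); n=np.array([np.cos(t),-np.sin(t)])
    b=PV+r*u-off*n; return tow(b[0],b[1],z)
def nw(t): return np.cos(t)*ex-np.sin(t)*ey
E
python3 - <<'E'
from h import *
from plant import *
r=.056
q0=quat(0,1)
for t in np.linspace(0,1.6,9): print(planner.inverse_kinematics(pose(t,r,.02),quat(t,1)).round(2)[[0,5]],end=" ")
print()
env.move_ptp(pose(0,r,.045,.27),q0)
f0=get_ft_force()
env.movel(pose(0,r,.045,.12),.2); env.movel(pose(0,r,.045),.07)
print(get_time(),tobox(get_ee_pos()),get_ee_pos()[2],(get_ft_force()-f0).round(1))
env.movel(pose(0,r,.024),.06)
f0=get_ft_force()
for t in np.arange(.08,1.58,.124):
    env.movel(pose(t,r,.020),.05,ori=quat(t,1))
    f=get_ft_force()-f0
    print(round(t,3),"n",round(f[:2]@nw(t),1),"u",round(f[:2]@nw(t-np.pi/2),1),"fz",f[2].round(1), tobox(get_ee_pos()).round(4))
    if np.linalg.norm(f)>18: break
print(get_time())
E
```

```text
[ 0.27 -1.1 ] [ 0.26 -0.91] [ 0.25 -0.71] [ 0.24 -0.53] [ 0.23 -0.34] [ 0.21 -0.15] [0.2  0.03] [0.18 0.21] [0.16 0.39] 
17.725 [[-0.00473399  0.12814838]] 0.06652435071955617 [-0.4 -0.5 -0.1]
0.08 n -1.7 u 0.2 fz -0.4 [[0.0243 0.1295]]
0.204 n -4.1 u -1.7 fz 0.6 [[0.0311 0.1309]]
0.328 n -3.3 u -0.7 fz 0.5 [[0.0387 0.1314]]
0.452 n -4.0 u -1.9 fz 0.4 [[0.0463 0.131 ]]
0.576 n -2.8 u -1.0 fz -0.7 [[0.0536 0.1298]]
0.7 n -3.7 u -0.7 fz -2.5 [[0.0607 0.1277]]
0.824 n -3.6 u -1.4 fz -1.7 [[0.0675 0.1248]]
0.948 n -1.6 u -1.0 fz -2.4 [[0.0738 0.121 ]]
1.072 n -2.1 u -0.9 fz -1.7 [[0.0797 0.1164]]
1.196 n -3.7 u -0.1 fz -2.1 [[0.0849 0.1112]]
1.32 n -3.5 u 1.1 fz -1.9 [[0.0895 0.1053]]
1.444 n -2.6 u 0.5 fz -1.9 [[0.0933 0.0989]]
1.568 n -3.2 u 0.4 fz -1.3 [[0.0962 0.0921]]
22.15
```

Contact has been steady all the way round. I'll press on in small steps to the stop, then retreat.

Run:
```python
from h import *
from plant import *
t=np.pi/2;r=.056
prev=None
for off in np.arange(.019,.009,-.001):
    env.movel(pose(t,r,off),.03,ori=quat(t,1))
    f=get_ft_force(); print(round(off,3),(f[:2]@nw(t)).round(1),tobox(get_ee_pos()).round(4))
    if f[:2]@nw(t)<-20: break
env.pause(.2)
env.movel(pose(t,r,.034),.08)
env.movel(pose(t,r,.034,.30),.2)
env.move_ptp(tow(-0.02,-.30,.33),quat(np.pi/2,1))
for n in ["scene","top"]:
    p,d=snapshot(n); np.savez(f"pics/{n}2.npz",p=p,d=d)
    s=(slice(145,285),slice(210,390)) if n=="top" else (slice(160,290),slice(260,460))
    cv2.imwrite(f"pics/zoom2{n}.png",cv2.resize(np.ascontiguousarray(p[s][:,:,::-1]),None,fx=4,fy=4,interpolation=cv2.INTER_CUBIC))
    vv,uu=np.mgrid[:400,:640]; b=tobox(onz(n,np.c_[uu.ravel(),vv.ravel()],.080)); h=cv2.cvtColor(p,cv2.COLOR_RGB2HSV).reshape(-1,3).astype(int)
    ins=(abs(b[:,0])<.135)&(b[:,1]>.02)&(b[:,1]<.17)&(h[:,1]>140)&(h[:,2]>50)
    for c,mm in (("red",(h[:,0]<8)|(h[:,0]>172)),("blue",(h[:,0]>100)&(h[:,0]<130))):
        w=b[ins&mm]
        if len(w)>10: print(n,c,len(w),w.mean(0).round(4),cv2.minAreaRect(w.astype(np.float32)))
print(get_time())
```

```text
0.019 -4.6 [[0.0964 0.0914]]
0.018 -5.1 [[0.0964 0.0906]]
0.017 -8.7 [[0.0965 0.0904]]
0.016 -10.5 [[0.0964 0.0904]]
0.015 -13.9 [[0.0964 0.0903]]
0.014 -15.6 [[0.0964 0.0902]]
0.013 -19.9 [[0.0964 0.0902]]
0.012 -22.6 [[0.0964 0.0901]]
scene red 33 [0.0843 0.0734] ((0.08392692357301712, 0.07319353520870209), (0.03132588416337967, 0.016356313601136208), 2.965017795562744)
scene blue 97 [-0.051   0.1281] ((-0.05139968916773796, 0.12684059143066406), (0.05784289911389351, 0.034504614770412445), 78.0157241821289)
top red 83 [0.0948 0.0721] ((0.09544877707958221, 0.07197479158639908), (0.05379166081547737, 0.01897609978914261), 0.32115092873573303)
top blue 76 [-0.0608  0.1257] ((-0.06089669093489647, 0.12482146918773651), (0.053077831864356995, 0.01721191592514515), 82.64234924316406)
27.75
```

View pics/zoom2top.png

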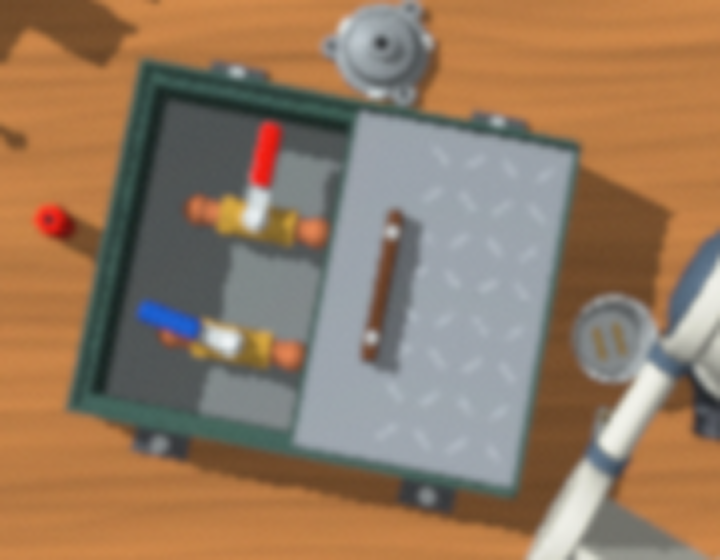

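View pics/zoom2scene.png

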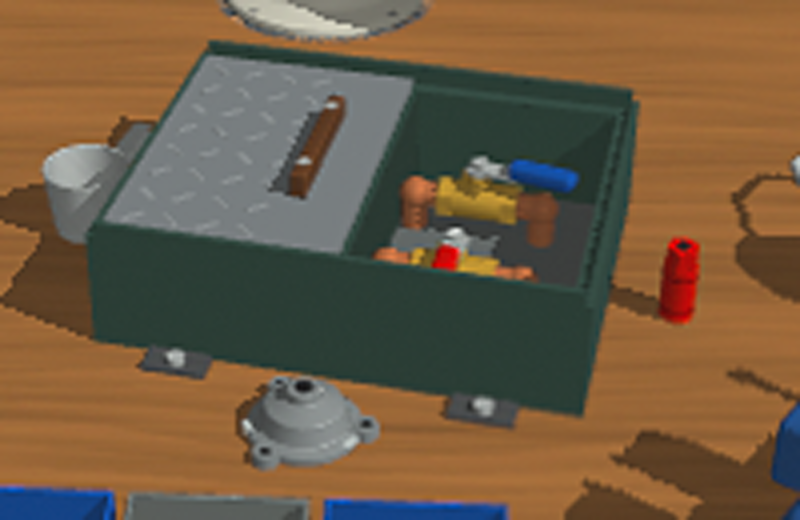

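The red lever (zoom (265, 155)) lies along the box's +x to within 0.3°, against its stop. Blue, the cover and the bystanders look unchanged, and the arm is clear.

Run:
```python
from plant import *
print(get_ft_force(),get_time()); print(env.hand_in())
```

```text
[ 0.28088816 -0.27521332  0.64589553] 27.75
the job is handed in; nothing more can be done
None
```

I slid the cover aside by pushing its bar with the closed fingers, then pushed the red lever a quarter turn clockwise to its stop. I handed the job in at 27.75 s.

- **Cover:** It met its stop within about 2 mm of where I expected, with the force rising to 24 N. The picture shows it lying fully on the deck with the well open.
- **Red lever:** It stopped moving while the force rose to 22.6 N. The top view then showed it along the box's +x to within about 0.3°. In the scene view the box wall hides part of the lever, so that view gave only a rough check (about 3°).
- **Blue lever:** Its measured position is the same before and after the red lever was pushed. I did not see it before the cover was moved.
- **Bystanders:** The socket, cap and cup look unmoved in the before and after pictures. At the end the gauge was partly hidden by the arm, and I did not check the oil bottle and muffs again. The tool stayed above or away from all of them.
- **Arm:** It ended clear of everything, with the wrist force near zero (under 1 N).

The force readings while the cover was sliding were close to zero, below the stated 2 to 8 N of friction. I took them after each step had stopped, so they do not show the friction itself.

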